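# Hang the second drilling template on the hook and lock the keeper

### The job

Put the blue drilling template away on the hook beside the yellow one: swing the red keeper at the hook's end upright so that it fits the template's slot, take the blue template from its wooden block and hang it on the prong by its slot, then swing the keeper back over to the side where it leaned, so that it locks both templates on. Do not knock the yellow template off, and leave the welding magnet and the piece of square tube where they are.

Things in the scene. Friction and masses are not known exactly. Their poses are not given: they have to be found in the camera images.
- hook_stand: Fixed bench hook. Origin on the bench top under the prong; x runs along the prong from its free end (roughly toward the robot, turned up to 0.3 rad) to the post, z up. A level round steel prong 10 mm thick, axis 140 mm above the bench, from the red keeper (x = -59 to -49 mm) to collar and green post (x = 89 to 120 mm, top 19 mm above the axis). Foot plate x = 60 to 140 mm, 100 wide, 10 thick.
- hook_seat (a point): Point on the prong's axis, 140 mm above hook_stand's origin, the middle of the free length where the blue template should hang; axes as hook_stand's.
- keeper (a joint): Red turn-keeper on the prong's free end, turning about the prong's axis; friction hinge, stays where left, takes 0.04 N m (1.5 to 4 N from a finger pushing its arm sideways). 0 rad = arm straight up, at a hard stop: a template's slot fits over it. Grows as the arm's end leans to hook_stand's -y side (right, seen from the robot), stop at 0.7. Starts at 0.5 to 0.65: prong locked.
- keeper_end (a point): Round end of the keeper's arm, 32 mm from the prong's axis. The arm is 10 mm wide and 10 mm thick along the prong, centred 54 mm from hook_seat toward the free end; its hub is 16 mm across. No arm below the hub. A fingertip raising the leaning arm does so best low on it, rising 5 mm as it pushes, so as not to jam by friction.
- template_blue: Blue plate, 8 mm thick (x), 80 wide (y), 162 tall (z), 0.15 to 0.31 kg; origin at the centre of its lower edge, z up. Slot 22 mm wide right through it, z = 50 to 102 mm, upper corners bevelled 6 mm. Above: a plain tab 40 mm wide up to z = 162 mm, to be gripped across the 8 mm. Front and back alike. Starts upright in the wooden block, lower edge 10 mm above the bench, x along the block's x.
- template_blue_slot (a point): Middle of the upper edge of the blue template's slot (z = 102 mm of template_blue), mid-thickness. When hung, this edge rests on the prong, 5 mm above its axis. To pass the upright keeper it must be 33 to 43 mm above the prong's axis.
- template_yellow: Yellow template of the same shape and size, already hanging on the prong about 62 mm behind hook_seat (toward the post). Axes as for the blue one.
- template_yellow_slot (a point): Middle of the upper edge of the yellow template's slot, mid-thickness.
- slotted_block: Fixed wooden block, 64 (x) x 120 (y) x 42 mm; origin under its centre. A slot along y, 11 mm wide, 90 mm long, 32 mm deep, holds the blue template upright with 1.5 mm play each side.
- weld_magnet: Flat triangular welding magnet, steel and blue, 78 x 82 x 16 mm, lying on the bench, origin under its centre; a bystander.
- square_tube: Rusty offcut of square tube, 30 x 85 (y) x 30 mm, lying on the bench, origin under its centre; a bystander.
There are look-alikes about, which are no part of the job. There is more than one size of the template_yellow; the job needs the largest.

How it is judged (in metres and radians):
On the way, in this order (a step that is already met when the one before it is completed fails the run):
1. the keeper is swung upright (within 0.15 rad) while the blue template is not yet on the hook (value of joint keeper below 0.15 rad and distance between template_blue_slot and hook_seat above 0.11 m), for 0.2 s.
2. the blue template is on the prong behind the keeper, its slot's upper edge resting on the prong (x of template_blue_slot in the frame of hook_seat between -0.05 and 0.095 m and y of template_blue_slot in the frame of hook_seat between -0.014 and 0.014 m and z of template_blue_slot in the frame of hook_seat between -0.002 and 0.012 m and angle between template_blue's own z axis and vertical below 0.25 rad), for 0.2 s.
At the end, for the whole second after the job is handed in: Both templates hang by their slots: each slot top's middle -50 to 95 mm from hook_seat along the prong, within 14 mm sideways, -2 to 12 mm above the prong's axis; plates within 0.25 rad of vertical and at rest (under 0.03 m/s, 0.3 rad/s); keeper leans over 0.42 rad (all of step 2 and x of template_yellow_slot in the frame of hook_seat between -0.05 and 0.095 m and y of template_yellow_slot in the frame of hook_seat between -0.014 and 0.014 m and z of template_yellow_slot in the frame of hook_seat between -0.002 and 0.012 m and angle between template_yellow's own z axis and vertical below 0.25 rad and value of joint keeper above 0.42 rad and linear speed of each of template_blue, template_yellow below 0.03 m/s and angular speed of each of template_blue, template_yellow below 0.3 rad/s); the robot touches nothing.
It fails at once if the yellow template is knocked off the prong (z of template_yellow_slot in the frame of hook_seat below -0.02 m or x of template_yellow_slot in the frame of hook_seat below -0.056 m).
It fails at once if the welding magnet or the piece of square tube is moved by more than 30 mm (distance of any of weld_magnet, square_tube from where it was at the start of the episode above 0.03 m).
It also fails if it takes over 50 s, if anything falls off the work surface, if the arm or the gripper's body presses on something with over 40 N, if the wrist force passes 120 N, or if a joint passes its speed limit or range.

### The arm

A 6-joint arm with a two-finger parallel gripper is mounted at the origin on a cart in front of the work surface, level with it; the furniture and walls round the work are solid. World frame = base frame: x ahead of the robot, y to its left, z up, the work surface at z = 0. Lengths are in mm, angles in rad, forces in N, time in s.
With the tool pointing down it reaches from about 350 to 775 mm from the base axis. Payload 7.3 kg.
Tool frame: the origin (TCP) lies midway between the tips of the shut fingers; the grasp point (between the pads) lies 19 mm behind it; x points along the fingers, y is the direction in which the jaws open and shut, and the axes are right-handed (so a half turn about x gives the same grasp; the last joint's range is limited). The gripper opens to 92 mm and grips with 3 to 60 N. Pads are 19 mm wide; open, the fingers measure 130 mm over their backs; the gripper's body (75 mm by 190 mm) begins 47 mm behind the grasp point.
Start: joints at [-1.442, 0.342, 1.524, -0, 1.275, -0.146], TCP at [142.483, -505.315, 226.741] pointing down, gripper open.
Joint ranges: [-2.53, 2.53], [-0.77, 2.02], [0.04, 2.7], [-1, 4.14], [0.28, 2.66], [-3.11, 3.11]. Speed limits (rad/s): [2.57, 2.57, 3.14, 3.14, 3.14, 3.14].

### API

Orientations are given as [roll, pitch, yaw] about the fixed x, y, z axes, in that order (R = Rz(yaw) Ry(pitch) Rx(roll)).
In Python, from plant import bot gives the robot as it stands. The module is installed in compiled form; this text tells all that it offers.
- The arm moves only by the shell command python3 -m handwheel 'ROWS' [OPENING]. ROWS is JSON, a list that holds one entry, the list of rows, each a list of 4 numbers: the shift along the tool's x, y, z in cm, then the turn about the tool's x in rad. A call has 1 to 8 rows; each row shifts and turns the commanded pose from where the row before left it, along the tool's axes as they then stand; what a row does not reach is not made up. A row lasts 1/12 s, in which the tool goes at most 41.7 mm and 7.16 degrees, less where a joint would pass 70% of its speed; a pose out of reach is approached as far as the arm can. A call is refused whole if a number of a shift passes 4.17 or a number of a turn 0.125, either way. A call with a gripper value outside its range is refused whole. OPENING is the opening, from 0 (shut) to 1 (fully open), set as the call begins (- or left out, the last holds). The fingers move at their own pace and stop on an object; the grip force is fixed at half the most. Time passes only in rows, so rows that do not move let the fingers close. It gives the time, the measured TCP pose, the force and the opening at its end, in the units of the state.
- bot.get_obs(): the state, without advancing time (a new reading comes with each control period).
- bot.capture(name): name is "scene" or "top" or "wrist"; returns (picture, depth): 420x560x3 uint8, red, green, blue; 420x560 float32, mm along the optical axis (not along the pixel's ray), 0 where there is no reading.
- bot.camera_model(name): a dict with "fx", "fy", "cx", "cy" (pixels), "dist_coeffs" ([k1, k2, p1, p2, k3] as OpenCV has them; the pictures are not rectified), "position" and "rotation" of the camera in the world. Camera axes: x right, y down, z forward; pixel columns grow to the right and rows downward; lengths in mm; the calibration is good to about 2 mm. A picture is of the moment at which its call begins: read the wrist's pose just before it. camera_model takes no time and is no camera call; for the wrist camera it gives the pose at the moment of the call.
- bot.close_job(): hands the job in, once; it reports no verdict.
Trained networks look in the newest picture that a camera, given by its name, has taken for a name from the list of things; names that differ only in an ending like _2 or _b are one class to them, and where a whole thing is asked for, a point or a joint stands for the part that bears it (a point fixed in the world has none). Each returns a list of dicts, best first, with "conf" (0 to 1); they miss things now and then, are a little off and sometimes report something else, mostly with a low value. They report only what shows in the picture. A call takes as long as a camera call. They do not tell look-alikes from the thing itself.
- bot.find_in(camera, label): "bbox" ([left, top, width, height] in pixels, round what is visible of it).
- bot.spot_point(camera, label): "point" ([column, row] in pixels: a listed point, or the origin of a listed thing).
The state is a dict: "time": time; "joint_positions": joint angles; "dq": joint speeds; "tau": joint torques, N m; "tool_pos": TCP position; "tcp_rot": TCP orientation; "contact_force": force on the tool from outside, world axes, zero at the start; "moment": the same for the moment, N m; "grip_width": finger opening in mm.
Only numpy, scipy, OpenCV 4.12 (cv2) and the standard library are available. Lean on these libraries where they do the work, as an engineer would, in place of code of your own. Each camera call takes 0.05 s, during which the arm holds its last target.

## Working session

There is one attempt and no reset: what is moved stays moved. The work goes in short steps, Python scripts to look and compute and a shell command to move; the robot and the scene stay as the last step left them, time stands still between calls to the robot, and variables do not carry over. Pictures are saved under pics/ and viewed, and the job is handed in when it is done.

```bash
mkdir -p pics; ls; cat > h.py <<'E'
import numpy as np, cv2
from plant import bot
def cap(n):
    m=bot.camera_model(n); p,d=bot.capture(n); return p,d,m
def save(p,name): cv2.imwrite('pics/'+name,cv2.cvtColor(p,cv2.COLOR_RGB2BGR))
def K(m): return np.array([[m['fx'],0,m['cx']],[0,m['fy'],m['cy']],[0,0,1.]])
def px2w(m,u,v,z):
    n=cv2.undistortPoints(np.array([[[u,v]]],float),K(m),np.array(m['dist_coeffs'],float))[0,0]
    return np.array(m['position'])+np.array(m['rotation'])@np.array([n[0]*z,n[1]*z,z])
def ray_z(m,u,v,zw):
    a=px2w(m,u,v,1.);o=np.array(m['position']);r=a-o
    return o+r*(zw-o[2])/r[2]
def w2px(m,P):
    R=np.array(m['rotation']);c=R.T@(np.array(P,float)-np.array(m['position']))
    return cv2.projectPoints(c.reshape(1,1,3),np.zeros(3),np.zeros(3),K(m),np.array(m['dist_coeffs'],float))[0][0,0]
def cloud(m,d):
    h,w=d.shape;uu,vv=np.meshgrid(np.arange(w),np.arange(h))
    n=cv2.undistortPoints(np.stack([uu,vv],-1).reshape(-1,1,2).astype(float),K(m),np.array(m['dist_coeffs'],float)).reshape(h,w,2)
    c=np.dstack([n[...,0]*d,n[...,1]*d,d])
    return c@np.array(m['rotation']).T+np.array(m['position'])
E
python3 - <<'E'
from h import *
print(bot.get_obs())
for n in ['scene','top']:
    p,d,m=cap(n); save(p,n+'0.png'); np.savez(n+'0.npz',p=p,d=d); print(n,m)
    for l in ['hook_stand','template_blue','template_yellow','keeper','slotted_block','weld_magnet','square_tube']:
        print(l,[(np.round(x['bbox']).tolist(),round(x['conf'],2)) for x in bot.find_in(n,l)][:4])
    for l in ['keeper_end','hook_seat','template_blue_slot']:
        print(l,[(np.round(x['point']).tolist(),round(x['conf'],2)) for x in bot.spot_point(n,l)][:4])
E
```

```text
pics
{'time': 0.0, 'joint_positions': array([-1.44201611e+00,  3.42707505e-01,  1.52498969e+00,  1.97123332e-05,
        1.27540040e+00, -1.45949042e-01]), 'dq': array([-0.00023815,  0.00031222, -0.0001179 , -0.00269583,  0.00015998,
        0.00049115]), 'tau': array([ 2.49384168e-03, -4.31240773e+01, -2.44221818e+01,  7.18382397e-02,
        5.60151483e-02, -1.67028834e-04]), 'tool_pos': array([ 142.42714081, -504.90143321,  226.0623973 ]), 'tcp_rot': array([-1.72926998,  1.56929126,  1.68704618]), 'contact_force': array([ 0.42704914, -0.05870856, -1.14853719]), 'moment': array([ 0.02259609, -0.01855118,  0.01012413]), 'grip_width': 91.98528182797102}
scene {'fx': 415.5046449668174, 'fy': 415.5046449668174, 'cx': 273.7557642614505, 'cy': 207.8389825327002, 'dist_coeffs': array([0.03482168, 0.        , 0.        , 0.        , 0.        ]), 'position': array([177.87422328, 594.04392912, 554.05946668]), 'rotation': array([-2.05028623, -0.02046528, -2.6503241 ])}
hook_stand [([209.0, 200.0, 95.0, 86.0], 0.6), ([303.0, 167.0, 10.0, 52.0], 0.59)]
template_blue [([304.0, 166.0, 9.0, 56.0]
[... 662 characters left out ...]
  ]), 'position': array([ 402.59848492, -133.07506917, 1413.37257213]), 'rotation': array([-2.99039045, -0.00657681, -1.59709957])}
hook_stand [([220.0, 195.0, 41.0, 75.0], 0.92), ([220.0, 212.0, 35.0, 14.0], 0.31)]
template_blue [([276.0, 279.0, 30.0, 35.0], 0.73), ([328.0, 228.0, 25.0, 12.0], 0.62)]
template_yellow [([318.0, 188.0, 8.0, 22.0], 0.67), ([220.0, 214.0, 37.0, 13.0], 0.65), ([194.0, 271.0, 10.0, 26.0], 0.56)]
keeper []
slotted_block [([314.0, 218.0, 50.0, 31.0], 0.61)]
weld_magnet [([280.0, 280.0, 26.0, 35.0], 0.86)]
square_tube [([273.0, 134.0, 28.0, 17.0], 0.57)]
keeper_end [([239.0, 268.0], 0.61)]
hook_seat [([234.0, 239.0], 0.78)]
template_blue_slot [([343.0, 231.0], 0.67)]
```

View images.

```bash
python3 - <<'E'
s=open('h.py').read()
s=s.replace("from plant import bot","from plant import bot\nfrom scipy.spatial.transform import Rotation as Ro")
s=s.replace("np.array(m['rotation'])","Ro.from_euler('xyz',m['rotation']).as_matrix()")
open('h.py','w').write(s)
import numpy as np,cv2
for n in ['scene','top']:
    p=np.load(n+'0.npz')['p'][:,:,::-1]
    c=p[130:340,150:410] if n=='scene' else p[110:340,160:400]
    cv2.imwrite(f'pics/{n}0c.png',cv2.resize(c,None,fx=2.6,fy=2.6,interpolation=cv2.INTER_CUBIC))
E
```

```text
(no output)
```

View pics/scene0.png

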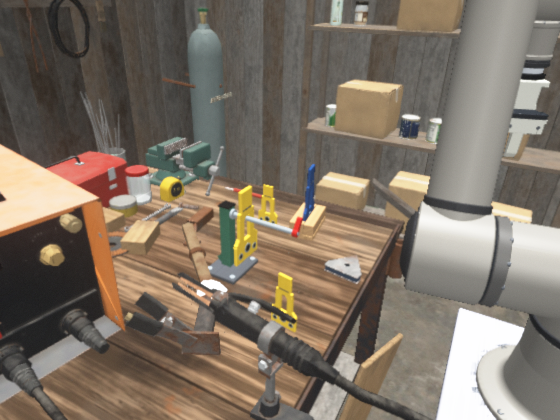

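View pics/top0.png

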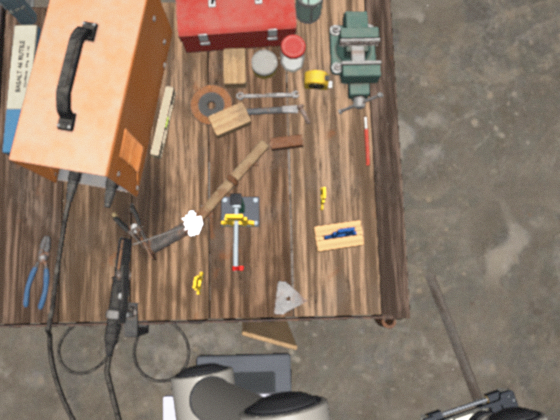

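View pics/scene0c.png

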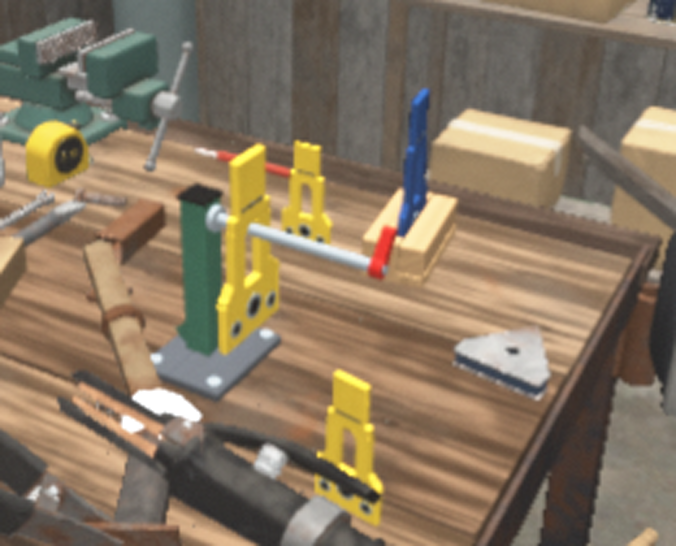

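View pics/top0c.png

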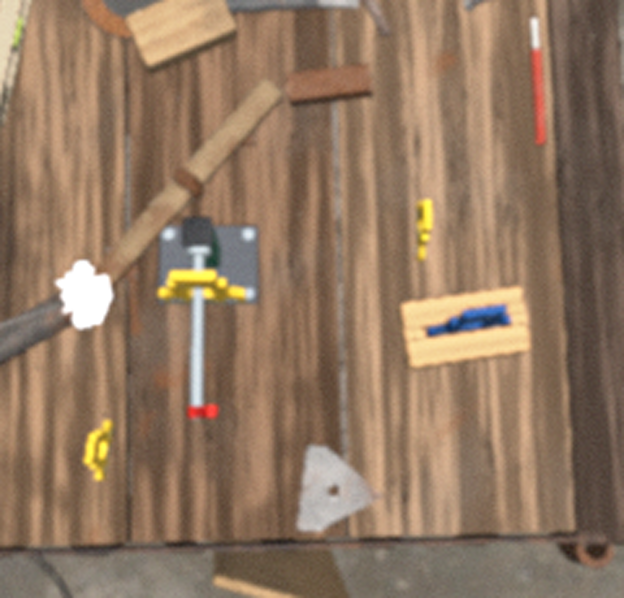

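```bash
python3 - <<'E'
from h import *
for n in ['top','scene']:
    z=np.load(n+'0.npz');p=z['p'].astype(int);d=z['d'];m=bot.camera_model(n);C=cloud(m,d)
    R,G,B=p[...,0],p[...,1],p[...,2]
    roi=(C[...,0]>250)&(C[...,0]<900)&(C[...,1]>-500)&(C[...,1]<200)&(d>0)
    for nm,mask in dict(red=(R>150)&(G<70)&(B<70),blue=(B>90)&(R<70)&(B>G+30),yel=(R>150)&(G>120)&(B<80)).items():
        k,lab,st,ce=cv2.connectedComponentsWithStats((mask&roi).astype(np.uint8))
        for i in range(1,k):
            if st[i,4]<8: continue
            q=C[lab==i]
            print(n,nm,st[i].tolist(),'med',np.median(q,0).round(),'min',q.min(0).round(),'max',q.max(0).round())
m=bot.camera_model('top')
print('end',ray_z(m,239,268,165),'seat',ray_z(m,234,239,140))
C=cloud(m,np.load('top0.npz')['d'])
for u,v in [(300,270),(240,260),(237,240),(240,205),(320,243),(358,226),(314,225),(340,248)]: print(u,v,C[v,u].round(1))
E
```

```text
top red [232, 266, 9, 5, 28] med [460. -43. 151.] min [455. -53.  -6.] max [464. -21. 171.]
top blue [333, 229, 22, 8, 84] med [ 538. -297.  141.] min [ 535. -333.   55.] max [ 543. -275.  177.]
top blue [325, 235, 7, 4, 13] med [ 536. -268.   66.] min [ 534. -275.   55.] max [ 539. -260.   73.]
top yel [320, 188, 5, 23, 54] med [ 636. -257.   51.] min [ 612. -259.   -6.] max [ 671. -256.  106.]
top yel [220, 217, 34, 9, 113] med [572. -52. 140.] min [570. -81.  -6.] max [592.   9. 208.]
top yel [192, 272, 12, 23, 120] med [429.  58.  49.] min [403.  51.  -7.] max [459.  83. 120.]
scene red [294, 219, 8, 12, 56] med [457. -45. 156.] min [455. -54. 147.] max [464. -37. 167.]
scene red [292, 232, 5, 5, 19] med [459. -32. 142.] min [455. -35. 138.] max [463. -30. 147.]
scene blue [304, 165, 11, 55, 305] med [ 538. -284.  105.] min [ 533. -329.   45.] max [ 546. -256.  175.]
scene yel [258, 184, 19, 39, 369] med [ 641. -255.   64.] min [ 613. -419.   -3.] max [ 732. -250.  116.]
scene yel [233, 187, 25, 79, 947] med [573. -32. 117.] min [ 569. -376.   -3.] max [759.  -0. 206.]
scene yel [273, 275, 25, 45, 533] med [431.  63.  74.] min [403. -67.  -1.] max [496.  69. 115.]
scene yel [271, 315, 26, 17, 103] med [423.  65.   9.] min [403.  39.  -4.] max [457.  70.  24.]
end [459.50248559 -50.79117193 165.        ] seat [528.97397271 -38.43162035 140.        ]
300 270 [ 457.6 -197.8    4.9]
240 260 [487.3 -43.2   6.2]
237 240 [525.9 -45.8 145.6]
240 205 [609.  -54.1 144.8]
320 243 [ 522.3 -248.4   48.9]
358 226 [ 564.3 -348.2   38.3]
314 225 [ 574.2 -238.4    1.7]
340 248 [ 510.  -301.    27.4]
```

```bash
python3 - <<'E'
from h import *
z=np.load('top0.npz');p=z['p'].astype(int);d=z['d'];m=bot.camera_model('top')
# prong centre-line by column scan: brightness/greyish pixels per row
for v in range(224,268,5):
    row=p[v,224:252]; s=row.min(1); print(v,s.tolist())
o=bot.get_obs();R=Ro.from_euler('xyz',o['tcp_rot']).as_matrix();print(o['time'],R.round(3),o['tool_pos'])
p,d,m=cap('wrist');save(p,'w0.png');print(m['position'],Ro.from_euler('xyz',m['rotation']).as_matrix().round(2),m['fx'],m['dist_coeffs'])
E
```

```text
224 [52, 65, 68, 75, 63, 68, 53, 44, 50, 99, 169, 213, 213, 206, 160, 107, 90, 70, 58, 34, 34, 41, 53, 64, 70, 73, 68, 60]
229 [95, 110, 111, 113, 110, 102, 97, 92, 95, 125, 178, 210, 215, 184, 129, 83, 79, 80, 86, 84, 79, 77, 69, 75, 72, 71, 84, 98]
234 [103, 104, 115, 110, 110, 110, 103, 98, 102, 131, 181, 214, 212, 184, 131, 84, 76, 76, 83, 84, 79, 79, 73, 71, 69, 65, 76, 94]
239 [98, 104, 110, 107, 112, 110, 105, 99, 100, 130, 181, 212, 213, 183, 125, 84, 79, 86, 80, 82, 82, 81, 76, 69, 69, 66, 73, 87]
244 [86, 96, 106, 111, 105, 104, 98, 96, 108, 154, 197, 218, 207, 175, 123, 78, 81, 79, 79, 79, 76, 73, 69, 64, 62, 70, 76, 81]
249 [90, 98, 102, 107, 106, 104, 91, 86, 103, 157, 197, 220, 213, 180, 119, 78, 76, 76, 76, 73, 70, 69, 70, 69, 62, 70, 81, 96]
254 [79, 96, 98, 99, 98, 88, 80, 71, 94, 156, 196, 220, 211, 178, 120, 75, 69, 79, 74, 67, 65, 54, 70, 73, 66, 75, 84, 94]
259 [73, 91, 98, 100, 99, 97, 77, 75, 95, 156, 196, 219, 214, 171, 112, 73, 77, 80, 75, 69, 57, 63, 64, 70, 61, 74, 75, 89]
264 [81, 97, 101, 95, 98, 94, 85, 70, 96, 151, 195, 219, 212, 174, 113, 72, 73, 74, 77, 67, 66, 66, 69, 72, 72, 83, 84, 88]
1.1 [[ 0.     0.271 -0.962]
 [-0.    -0.962 -0.271]
 [-1.     0.     0.   ]] [ 142.48265288 -505.31075612  226.75561464]
[ 212.33489735 -485.37428982  383.59367393] [[ 0.27 -0.93 -0.26]
 [-0.96 -0.26 -0.07]
 [-0.    0.27 -0.96]] 373.6962839781117 [-0.06039334  0.          0.          0.          0.        ]
```

View pics/w0.png

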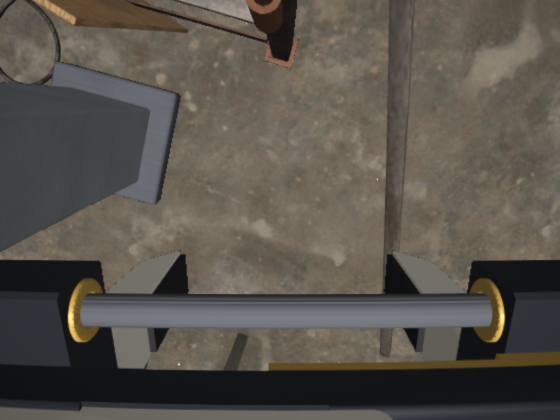

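```bash
python3 - <<'E'
from h import *
z=np.load('top0.npz');p=z['p'].astype(int);d=z['d'];m=bot.camera_model('top')
pts=[]
for v in range(228,265,2):
    s=p[v,226:246].min(1).astype(float);i=int(np.argmax(s));t=150
    a=i
    while s[a]>t:a-=1
    b=i
    while s[b]>t:b+=1
    l=a+(t-s[a])/(s[a+1]-s[a]);r=b-(t-s[b])/(s[b-1]-s[b])
    pts.append(ray_z(m,226+(l+r)/2,v,142))
pts=np.array(pts);k=np.polyfit(pts[:,0],pts[:,1],1);print('prong yaw',np.arctan(k[0]),'y at 459',np.polyval(k,459),'at 515',np.polyval(k,515))
res=pts[:,1]-np.polyval(k,pts[:,0]);print(res.std())
for uv in [(232,266),(241,271),(236,268)]: print('red',ray_z(m,*uv,148))
print(ray_z(m,236,272,148))
# blue plate fit
C=cloud(m,d);P=p
mk=(P[...,2]>90)&(P[...,0]<70)&(P[...,2]>P[...,1]+30)
q=C[mk&(C[...,2]>50)&(C[...,0]>500)&(C[...,0]<580)]
print(len(q));k=np.polyfit(q[:,1],q[:,0],1);print('plate slope dx/dy',k[0],'yaw',-np.arctan(k[0]))
for v in range(226,240): print(v,[(u,C[v,u].round().tolist()) for u in range(330,358) if mk[v,u] and C[v,u,2]>150])
# block outline corners
for uv in [(314,225),(361,220),(364,243),(318,250)]: print(uv,ray_z(m,*uv,42).round(1))
# yellow hung
E
```

```text
prong yaw -0.02764625041465734 y at 459 -39.94263994151792 at 515 -41.491224520401246
0.14076130951352392
red [465.31951689 -33.47902443 148.        ]
red [453.22313399 -54.20180582 148.        ]
red [460.45411283 -42.7038652  148.        ]
[451.20784916 -42.56491099 148.        ]
97
plate slope dx/dy -0.10802480343420336 yaw 0.10760752779055875
226 []
227 []
228 []
229 [(348, [542.0, -303.0, 176.0]), (349, [542.0, -306.0, 176.0]), (350, [542.0, -309.0, 170.0]), (351, [542.0, -310.0, 174.0]), (352, [542.0, -314.0, 169.0])]
230 [(341, [540.0, -288.0, 171.0]), (343, [540.0, -292.0, 175.0]), (344, [540.0, -294.0, 175.0]), (345, [540.0, -296.0, 176.0]), (346, [540.0, -299.0, 173.0]), (347, [540.0, -301.0, 172.0]), (348, [540.0, -304.0, 174.0]), (349, [539.0, -306.0, 175.0]), (350, [540.0, -309.0, 171.0]), (351, [539.0, -310.0, 175.0]), (352, [540.0, -314.0, 166.0])]
231 [(338, [538.0, -281.0, 171.0]), (339, [538.0, -283.0, 174.0]), (340, [538.0, -285.0, 173.0]), (341, [538.0, -288.0, 171.0]), (342, [538.0, -290.0, 174.0]), (343, [537.0, -291.0, 177.0]), (344, [538.0, -294.0, 174.0]), (345, [538.0, -297.0, 170.0]), (346, [537.0, -299.0, 175.0]), (347, [538.0, -302.0, 164.0]), (348, [538.0, -305.0, 164.0]), (349, [539.0, -308.0, 159.0]), (350, [539.0, -310.0, 157.0]), (351, [540.0, -314.0, 151.0])]
232 [(337, [538.0, -280.0, 153.0]), (338, [537.0, -282.0, 163.0]), (339, [536.0, -283.0, 170.0]), (340, [536.0, -286.0, 166.0]), (341, [537.0, -289.0, 160.0]), (342, [537.0, -292.0, 155.0]), (343, [537.0, -294.0, 154.0]), (344, [538.0, -297.0, 150.0]), (345, [538.0, -299.0, 152.0])]
233 []
234 []
235 []
236 []
237 []
238 []
239 []
(314, 225) [ 569.3 -235.4   42. ]
(361, 220) [ 579.1 -356.1   42. ]
(364, 243) [ 520.  -360.9   42. ]
(318, 250) [ 505.3 -243.3   42. ]
```

```bash
python3 -m handwheel '[[[-0.9,0,0,-0.12],[-0.9,0,0,-0.12],[-0.9,0,0,-0.12],[-0.9,0,0,-0.12],[-0.9,0,0,-0.12],[-0.9,0,0,-0.12],[-0.9,0,0,-0.12],[-0.9,0,0,-0.12]]]' 0
python3 -m handwheel '[[[0,0,0,-0.12],[0,0,0,-0.12],[0,0,0,-0.068]]]' 0
python3 -c "
from h import *
o=bot.get_obs();R=Ro.from_euler('xyz',o['tcp_rot']).as_matrix();print(o['time'],R.round(3),o['tool_pos'],o['joint_positions'])
print('to', (R.T@(np.array([459,-100,290])-o['tool_pos'])/10).round(2))"
```

```text
time: 1.82
tool_pos: [142.5, -505.3, 299.2]
tcp_rot: [0.105, 1.571, -1.796]
contact_force: [0.3, -0.5, -0.4]
grip_width: 43.0
time: 2.07
tool_pos: [142.5, -505.3, 298.9]
tcp_rot: [0.111, 1.57, -1.482]
contact_force: [0.1, -0.3, 0.6]
grip_width: 23.2
2.0667 [[ 0.     1.    -0.022]
 [-0.    -0.022 -1.   ]
 [-1.     0.     0.   ]] [ 142.48863248 -505.34743882  298.92984658] [-1.44198531e+00  2.95944969e-01  1.39074571e+00 -1.99252334e-05
  1.45440668e+00 -1.42015288e+00]
to [  0.87  30.76 -41.22]
```

```bash
python3 -m handwheel '[[[0,2.2,-2.95,0],[0,2.2,-2.95,0],[0,2.2,-2.95,0],[0,2.2,-2.95,0],[0,2.2,-2.95,0],[0,2.2,-2.95,0],[0,2.2,-2.95,0]]]' >/dev/null
python3 -m handwheel '[[[0,2.2,-2.95,0],[0,2.2,-2.95,0],[0,2.2,-2.95,0],[0,2.2,-2.95,0],[0,2.2,-2.95,0],[0,2.2,-2.95,0],[0.8,2.2,-2.95,0],[0,0,0,0]]]'
python3 -c "
from h import *
o=bot.get_obs();print(o['tool_pos'],o['joint_positions'],o['grip_width'])
p,d,m=cap('wrist');save(p,'w1.png');np.savez('w1.npz',p=p,d=d,pos=m['position'],rot=m['rotation'])
for l in ['keeper_end','hook_seat','template_blue_slot','template_yellow_slot','keeper']: print(l,[(np.round(x['point'],1).tolist(),round(x['conf'],2)) for x in bot.spot_point('wrist',l)][:3])
"
```

```text
time: 3.32
tool_pos: [464.2, -96.3, 289.6]
tcp_rot: [-3.14, 1.568, 1.55]
contact_force: [-1.6, 0.6, -0.7]
grip_width: 0.5
[464.23616925 -96.28407083 289.56152212] [-0.36796819  0.20311318  1.54041839  0.00241351  1.3989211  -0.3456283 ] 0.5242201418845136
keeper_end [([281.1, 152.6], 0.68)]
hook_seat [([347.7, 125.5], 0.88)]
template_blue_slot []
template_yellow_slot [([243.1, 16.5], 0.72), ([422.1, 128.8], 0.68), ([441.3, 314.8], 0.58)]Traceback (most recent call last):
  File "<string>", line 5, in <module>
    for l in ['keeper_end','hook_seat','template_blue_slot','template_yellow_slot','keeper']: print(l,[(np.round(x['point'],1).tolist(),round(x['conf'],2)) for x in bot.spot_point('wrist',l)][:3])
                                                                                                                                                                     ~~~~~~~~~~~~~~^^^^^^^^^^^
ValueError: it knows: hook_seat, hook_stand, keeper_end, slotted_block, square_tube, template_blue, template_blue_slot, template_yellow, template_yellow_slot, weld_magnet
```

View pics/w1.png

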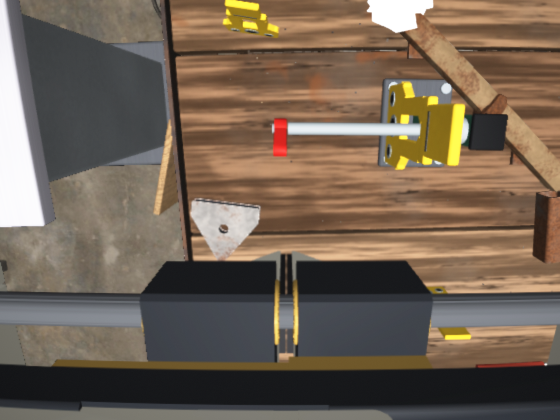

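```bash
cat >> h.py <<'E'
def analyse(p,d,m,tag=''):
    """red keeper outline and prong axis in wrist picture"""
    p=p.astype(int);R,G,B=p[...,0],p[...,1],p[...,2]
    C=cloud(m,d)
    red=(R>130)&(G<60)&(B<60)
    k,l,st,ce=cv2.connectedComponentsWithStats(red.astype(np.uint8))
    for i in range(1,k):
        if st[i,4]>60:
            q=C[l==i];print('red',st[i].tolist(),'w med',np.median(q,0).round(1),q.min(0).round(1),q.max(0).round(1))
E
python3 - <<'E'
from h import *
z=np.load('w1.npz');p,d=z['p'],z['d'];m=bot.camera_model('wrist');m['position']=z['pos'];m['rotation']=z['rot']
analyse(p,d,m)
C=cloud(m,d)
pts=[]
for u in range(300,400,5):
    s=p[118:145,u].min(1).astype(float)
    c=[v for v in range(118,145) if abs(C[v,u,2]-143)<8]
    if c: pts.append(ray_z(m,u,(c[0]+c[-1])/2,141));
    if u%20==0: print(u,c[0],c[-1],pts[-1].round(1),C[c,u,2].max().round(1))
pts=np.array(pts);k=np.polyfit(pts[:,0],pts[:,1],1);print(k[0],np.polyval(k,[459,515]))
print('seat',ray_z(m,347.7,125.5,140)); print('end',ray_z(m,281,152.6,166))
P=p.astype(int);red=(P[...,0]>130)&(P[...,1]<60)&(P[...,2]<60)
for v in range(116,158,2):
    us=[u for u in range(265,295) if red[v,u]]
    if us: print(v,us[0],us[-1],C[v,(us[0]+us[-1])//2].round(1))
print('bench',C[200,330].round(1), C[100,340].round(1))
E
```

```text
red [274, 118, 13, 8, 89] w med [460.2 -33.1 144.2] [455.5 -35.5  -2.9] [465.  -30.1 147.4]
red [274, 127, 13, 22, 262] w med [460.1 -45.  156.5] [455.5 -68.3  -2.4] [465.1 -23.3 446.6]
red [510, 362, 33, 4, 74] w med [ 810.8 -380.1    5.1] [ 7.786e+02 -3.825e+02 -1.000e-01] [ 828.1 -378.2    8.1]
300 122 134 [476.  -38.3 141. ] 145.4
320 123 134 [492.1 -39.  141. ] 144.3
340 123 134 [508.1 -39.4 141. ] 144.0
360 123 135 [524.2 -40.1 141. ] 144.6
380 123 135 [540.4 -40.3 141. ] 145.2
-0.02934095535324679 [-37.9298711 -39.5729646]
seat [514.43140629 -37.16039917 140.        ]
end [460.70429825 -54.79486135 166.        ]
118 276 284 [ 4.58e+02 -3.33e+01 -2.00e-01]
120 275 286 [460.2 -31.6 143.8]
122 274 286 [460.2 -33.1 144.8]
124 275 285 [460.2 -34.6 147.4]
128 275 285 [460.1 -37.7 147. ]
130 275 286 [460.1 -39.1 149.4]
132 275 286 [460.1 -40.6 149.9]
134 274 286 [460.1 -41.8 154.2]
136 274 286 [460.1 -43.2 156.8]
138 274 286 [460.1 -44.6 157.8]
140 274 286 [460.1 -46.  159.2]
142 274 286 [460.1 -47.3 161.7]
144 274 286 [460.1 -48.6 164. ]
146 274 286 [460.1 -50.  164.9]
148 274 286 [460.  -51.4 165.6]
154 274 285 [459.2 -55.7 166.8]
bench [ 517.2 -133.5   -3. ] [527.7 -14.5  -1.1]
```

```bash
python3 -m handwheel '[[[2.5,-0.2,0,0],[2.5,-0.2,0,0],[2.5,0,0,0],[2.5,0,0,0],[2,0,0,0],[1.5,0,0,0],[0.4,0,0,0],[0,0,0,0]]]' 0
python3 -m handwheel '[[[0,0,-0.5,0],[0,0,-0.5,0],[0,0,-0.5,0],[0,0,-0.5,0],[0,0,0,0]]]' 0
python3 -c "
from h import *
o=bot.get_obs();print(o['tool_pos'])
p,d,m=cap('wrist');save(p[80:280,180:400].repeat(3,0).repeat(3,1),'w2.png');analyse(p,d,m)"
```

```text
time: 4.23
tool_pos: [457.1, -101.8, 151.2]
tcp_rot: [-1.817, 1.569, 2.866]
contact_force: [-0.7, -0.7, 0.4]
grip_width: 0.9
time: 4.65
tool_pos: [458.6, -79.9, 152.3]
tcp_rot: [1.467, 1.57, -0.13]
contact_force: [0.5, -0.2, 0.6]
grip_width: 0.4
[458.64615251 -79.94523108 152.25322978]
red [277, 162, 24, 66, 1260] w med [460.1 -42.3 154.3] [455.  -53.1 139.5] [465.1  -6.6 309.1]
red [277, 224, 24, 12, 114] w med [458.5 -55.5 165.3] [454.8 -57.3 162.9] [464.2 -51.1 167. ]
```

View pics/w2.png

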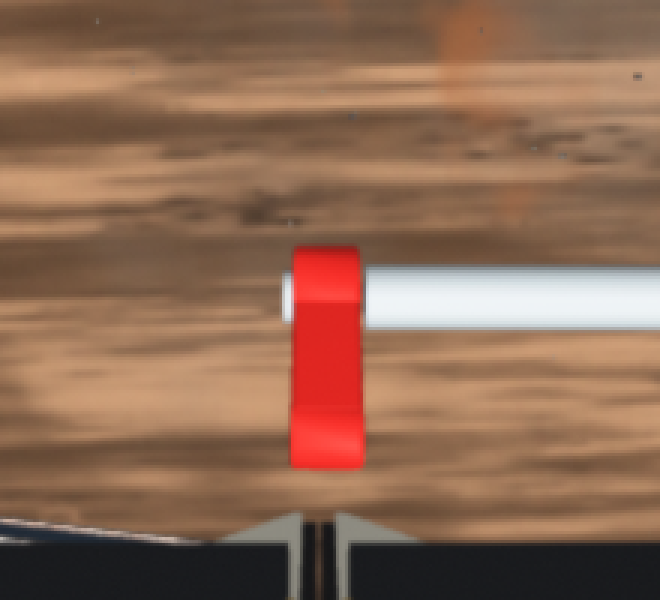

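```bash
python3 -m handwheel '[[[0.1,0.1,-0.4,0],[0,0,-0.4,0],[0,0,-0.3,0],[-0.1,0,-0.3,0],[-0.1,0,-0.3,0],[0,0,0,0]]]' 0
python3 -m handwheel '[[[-0.1,0,-0.25,0],[-0.1,0,-0.25,0],[-0.1,0,-0.2,0],[0,0,0,0],[0,0,0,0]]]' 0
python3 -c "
from h import *
o=bot.get_obs();print(o['tool_pos'],o['contact_force'])
p,d,m=cap('wrist');save(p[80:280,180:400].repeat(3,0).repeat(3,1),'w3.png');analyse(p,d,m)
p,d,m=cap('scene');save(cv2.resize(p[130:340,200:360],None,fx=3.5,fy=2.8),'s3.png')"
```

```text
time: 5.2
tool_pos: [460.3, -64.0, 153.3]
tcp_rot: [0.94, 1.569, -0.658]
contact_force: [-0.5, -2.5, 2.1]
grip_width: 0.6
time: 5.62
tool_pos: [459.9, -56.5, 155.5]
tcp_rot: [-2.408, 1.57, 2.276]
contact_force: [0.1, -0.4, -0.3]
grip_width: 0.3
[459.9263009  -56.51748038 155.51290448] [ 0.12287306 -0.37265011 -0.28949904]
red [276, 210, 24, 52, 929] w med [460.2 -34.8 160.2] [ 455.3 -107.6   -2.1] [469.4  16.7 312.4]
```

View pics/w3.png

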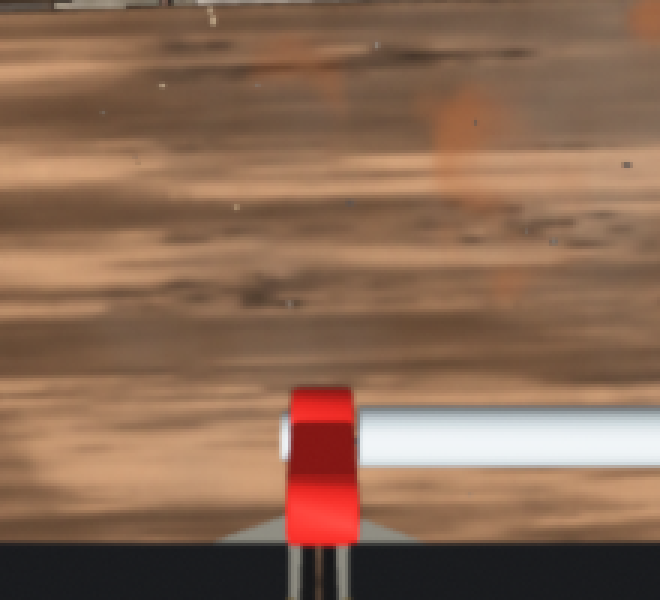

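View pics/s3.png

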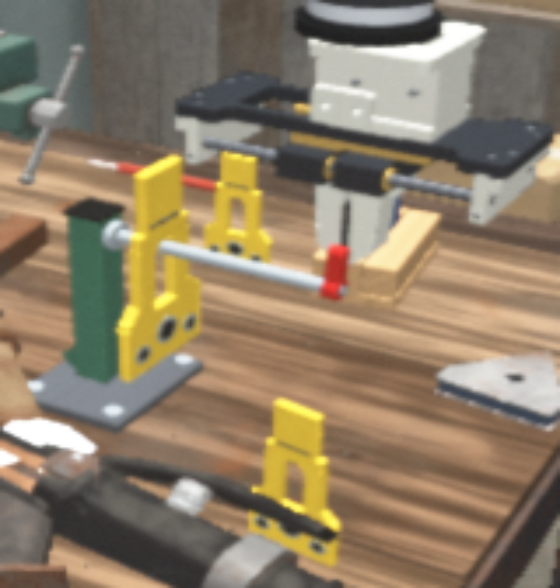

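```bash
python3 -m handwheel '[[[-0.05,0,-0.15,0],[0,0,-0.15,0],[0,0,0,0],[0,0,0,0]]]' 0
python3 -m handwheel '[[[-0.05,0,-0.1,0],[0,0,-0.1,0],[0,0,0,0],[0,0,0,0]]]' 0
python3 -c "
from h import *
o=bot.get_obs();print(o['tool_pos'],o['contact_force'])
p,d,m=cap('wrist');save(p[80:280,180:400].repeat(3,0).repeat(3,1),'w4.png');analyse(p,d,m)
"
```

```text
time: 6.05
tool_pos: [459.9, -54.2, 156.1]
tcp_rot: [-1.2, 1.57, -2.798]
contact_force: [-2.0, -2.8, 0.1]
grip_width: 0.5
time: 6.38
tool_pos: [459.9, -53.8, 156.3]
tcp_rot: [-0.311, 1.567, -1.91]
contact_force: [-2.2, -11.4, -4.5]
grip_width: 0.3
[459.94357692 -53.84610943 156.25692986] [ -2.17084866 -11.36120565  -4.54565217]
red [277, 215, 21, 12, 219] w med [460.3 -31.8 143.6] [455.5 -33.5 138.9] [465.   20.1 312.8]
red [276, 238, 24, 14, 253] w med [460.5 -33.9 168.7] [455.5 -37.3 164.3] [465.   20.1 312.8]
red [276, 256, 23, 6, 91] w med [459.2 -40.6 169.7] [455.5 -44.5 162.6] [464.5 -17.6 225.4]
```

View pics/w4.png

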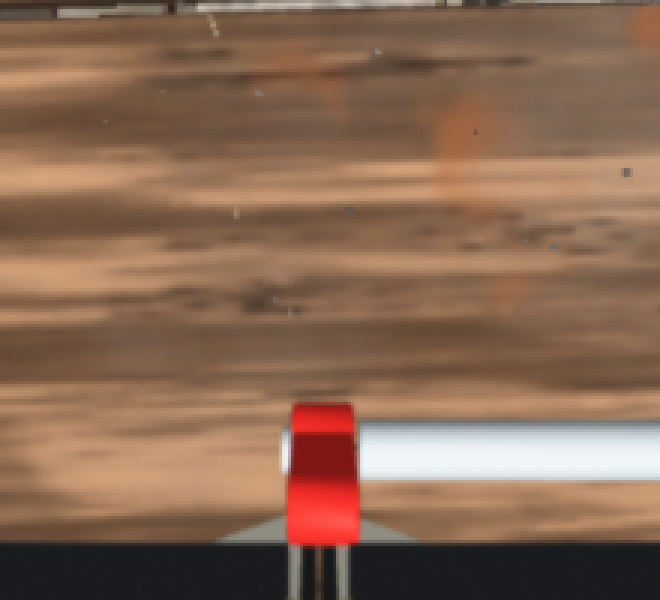

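```bash
python3 -m handwheel '[[[0,0,0.5,0],[0,0,1.0,0],[-1.5,0,2,0],[-2.5,0.5,2.5,0],[-2.5,1,3,0],[-2.5,1,3,0],[-2.5,1,3,0],[-2,1,3,0]]]' 0
python3 -m handwheel '[[[0,1,3,-0.06],[0,1,3,-0.06],[0,1,3,0],[0,1,3,0],[0,0.5,1.6,0],[0,0,0,0],[0,0,0,0]]]' 0.5
python3 -c "
from h import *
o=bot.get_obs();R=Ro.from_euler('xyz',o['tcp_rot']).as_matrix();print(o['tool_pos'],R[:,1],o['joint_positions'])
p,d,m=cap('wrist');save(p,'w5.png');np.savez('w5.npz',p=p,d=d,pos=m['position'],rot=m['rotation'])
for l in ['template_blue_slot','template_blue','slotted_block']: print(l,[(np.round(x['point'],1).tolist(),round(x['conf'],2)) for x in bot.spot_point('wrist',l)][:3])
p,d,m=cap('scene');save(cv2.resize(p[130:340,200:360],None,fx=3.5,fy=2.8),'s5.png')"
```

```text
time: 7.1
tool_pos: [500.7, -235.0, 294.2]
tcp_rot: [1.358, 1.568, -0.241]
contact_force: [1.4, 0.8, -0.7]
grip_width: 0.5
time: 7.68
tool_pos: [552.0, -367.2, 290.7]
tcp_rot: [-2.843, 1.569, 1.96]
contact_force: [-0.0, -1.2, -0.3]
grip_width: 42.4
[ 552.03016247 -367.21766286  290.68623924] [ 9.95855964e-01  9.09432770e-02 -4.68243480e-04] [-7.02837575e-01  5.82264287e-01  9.63334690e-01  7.33027955e-04
  1.59740692e+00 -7.93887349e-01]
template_blue_slot [([281.6, 114.6], 0.88)]
template_blue [([281.5, 110.9], 0.88)]
slotted_block [([283.9, 108.2], 0.82)]
```

View pics/w5.png

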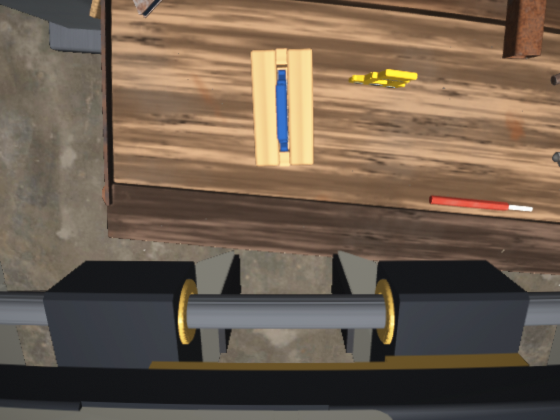

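View pics/s5.png

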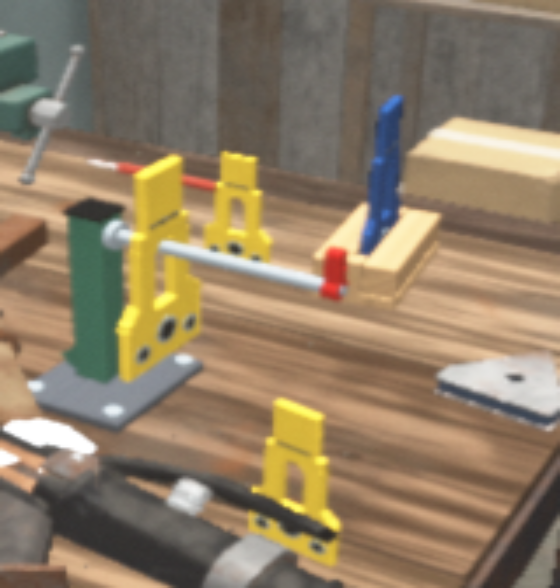

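Keeper stayed upright (scene crop ~ (335,270)); the wrist view shows the blue plate edge-on in its block at (282,112). The only blue plate there; the smaller yellow ones at (383,77) here are look-alikes.

```bash
python3 - <<'E'
from h import *
z=np.load('w5.npz');p,d=z['p'],z['d'];m=bot.camera_model('wrist');m['position']=z['pos'];m['rotation']=z['rot']
save(cv2.resize(p[40:180,230:340],None,fx=5,fy=4.2),'w5c.png')
C=cloud(m,d);P=p.astype(int);b=(P[...,2]>70)&(P[...,0]<90)&(P[...,2]>P[...,1]+30)
for v in range(64,158,4):
    us=[u for u in range(265,300) if b[v,u]]
    if us: c=C[v,us[0]:us[-1]+1]; print(v,us[0],us[-1],'z',np.median(c[:,2]).round(1),'x',c[:,0].min().round(1),c[:,0].max().round(1),'y',np.median(c[:,1]).round(1))
# block edges at z 42
for v in (60,90,140,160):
    us=[u for u in range(235,330) if abs(C[v,u,2]-42)<10]; 
    if us: print('blk',v,ray_z(m,us[0],v,42).round(1),ray_z(m,us[-1],v,42).round(1))
E
```

```text
72 279 284 z 59.3 x 534.5 539.4 y -259.8
76 279 284 z 61.1 x 534.9 539.8 y -263.7
80 278 285 z 123.9 x 535.9 541.6 y -271.8
84 277 285 z 170.1 x 536.7 542.0 y -277.8
88 276 285 z 171.0 x 536.2 542.6 y -280.6
92 276 286 z 170.2 x 536.4 543.0 y -283.2
96 276 286 z 170.5 x 536.7 543.8 y -286.0
100 277 286 z 171.1 x 537.7 544.0 y -288.7
104 277 286 z 171.1 x 537.9 544.3 y -291.4
108 277 286 z 171.1 x 538.1 544.5 y -294.2
112 277 286 z 170.3 x 538.4 544.8 y -297.0
116 277 286 z 170.9 x 538.6 545.0 y -299.8
120 277 286 z 170.3 x 538.8 545.3 y -302.6
124 277 286 z 170.4 x 539.1 545.6 y -305.4
128 278 287 z 170.4 x 540.0 546.8 y -308.2
132 278 286 z 170.1 x 540.3 546.1 y -311.0
136 278 286 z 170.5 x 540.5 546.3 y -313.9
140 279 286 z 169.5 x 541.5 546.9 y -316.9
144 281 286 z 63.5 x 542.7 547.7 y -329.4
148 281 286 z 58.9 x 543.0 548.1 y -333.8
blk 60 [ 504.6 -249.3   42. ] [ 566.6 -243.7   42. ]
blk 90 [ 508.7 -278.7   42. ] [ 569.7 -273.1   42. ]
blk 140 [ 513.4 -329.9   42. ] [ 575.3 -324.3   42. ]
blk 160 [ 515.9 -351.2   42. ] [ 578.7 -345.5   42. ]
```

View pics/w5c.png

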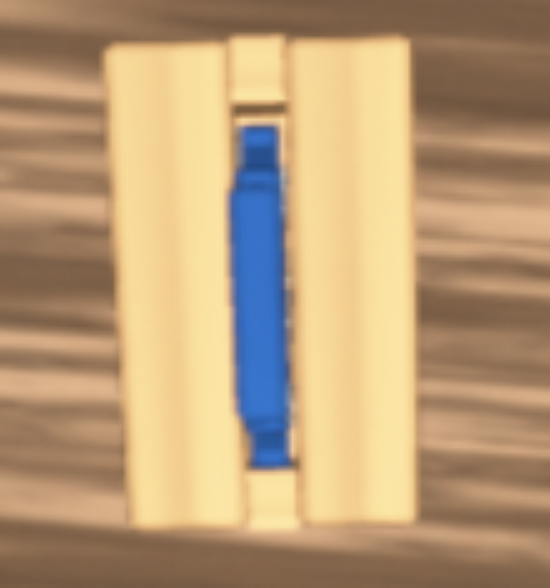

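```bash
python3 -m handwheel '[[[1,0,0,-0.02],[2,-0.1,-2.5,0],[2,-0.1,-2.5,0],[1,-0.1,-2.1,0],[0,0,0,0],[0,0,0,0]]]' 0.5
python3 -c "
from h import *
o=bot.get_obs();R=Ro.from_euler('xyz',o['tcp_rot']).as_matrix();print(o['tool_pos'],R[:,1])
print((R.T@(np.array([541.3,-297,133])-o['tool_pos'])/10).round(2))"
```

```text
time: 8.43
tool_pos: [541.1, -294.9, 231.3]
tcp_rot: [-2.147, 1.57, 2.68]
contact_force: [0.1, -0.9, 0.1]
grip_width: 45.8
[ 541.06076995 -294.85438452  231.32582092] [ 9.93420256e-01  1.14522987e-01 -8.24738831e-04]
[9.83 0.01 0.22]
```

```bash
python3 -m handwheel '[[[2,0,0.2,0],[2.5,0,0,0],[2,0,0,0],[1.5,0,0,0],[1.2,0,0,0],[0.6,0,0,0],[0,0,0,0],[0,0,0,0]]]' 0.5
python3 -c "
from h import *
o=bot.get_obs();R=Ro.from_euler('xyz',o['tcp_rot']).as_matrix();print(o['tool_pos'],R[:,1],o['contact_force'])
p,d,m=cap('wrist');save(p,'w6.png')"
```

```text
time: 9.1
tool_pos: [541.9, -299.0, 134.3]
tcp_rot: [0.728, 1.57, -0.731]
contact_force: [-0.3, -0.7, 0.3]
grip_width: 45.9
[ 541.9020934  -298.99927211  134.31934419] [9.93743210e-01 1.11686110e-01 8.03431042e-04] [-0.2918593  -0.7358841   0.27386511]
```

View pics/w6.png

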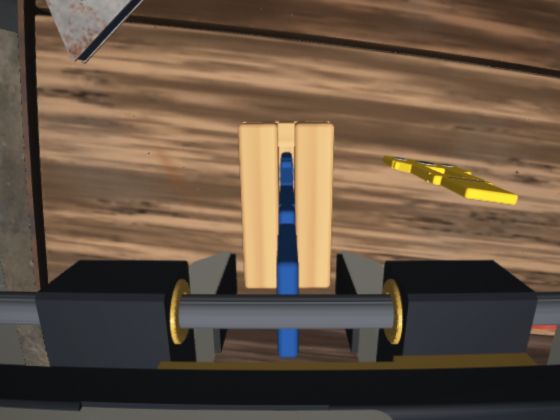

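```bash
python3 -m handwheel '[[[0,0,0,0],[0,0,0,0],[0,0,0,0],[0,0,0,0],[0,0,0,0],[0,0,0,0],[0,0,0,0],[0,0,0,0]]]' 0
python3 -m handwheel '[[[-0.3,0,0,0],[-0.5,0,0,0],[-0.5,0,0,0],[-0.7,0,0,0],[0,0,0,0]]]' 0
python3 -c "
from h import *
o=bot.get_obs();R=Ro.from_euler('xyz',o['tcp_rot']).as_matrix();print(o['tool_pos'],R[:,1],o['contact_force'],o['moment'])
p,d,m=cap('scene');save(cv2.resize(p[130:340,200:360],None,fx=3.5,fy=2.8),'s7.png')"
```

```text
time: 9.82
tool_pos: [541.5, -298.3, 133.8]
tcp_rot: [-0.339, 1.571, -1.798]
contact_force: [-0.2, 0.0, 0.5]
grip_width: 7.8
time: 10.23
tool_pos: [542.2, -298.8, 155.6]
tcp_rot: [0.792, 1.568, -0.667]
contact_force: [0.1, -1.0, -1.9]
grip_width: 7.6
[ 542.19410369 -298.80925864  155.6001066 ] [0.99373071 0.11178217 0.00200378] [ 0.1050926  -0.9532223  -1.86019288] [-0.07304034 -0.13340664 -0.02886025]
```

View pics/s7.png

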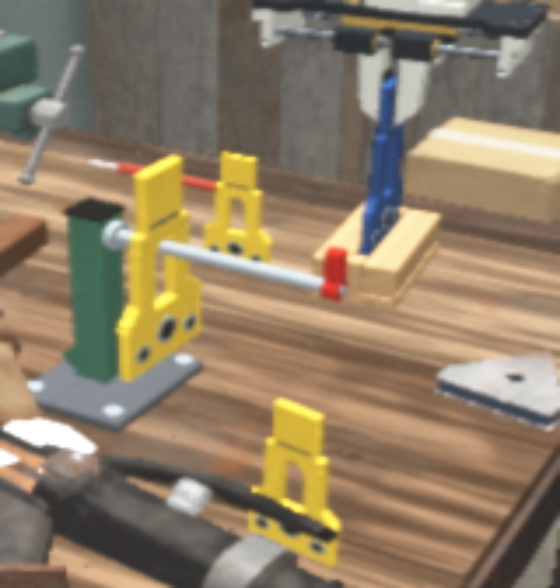

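```bash
python3 -m handwheel '[[[-1,0,0,0],[-1.5,0,0,0],[-1.5,0,0,0.05],[-1,0,0,0.05],[0,-1.5,-0.5,0.039],[0,-2.5,-2,0],[0,-2.5,-2.5,0],[0,-2.5,-3,0]]]' 0
python3 -m handwheel '[[[0,-2.5,-3,0],[0,-2,-3,0],[0,-1,-3,0],[0,-0.4,-3,0],[0,0,-2.5,0],[0,0,-1.5,0],[0,0,0,0],[0,0,0,0]]]' 0
python3 -c "
from h import *
o=bot.get_obs();R=Ro.from_euler('xyz',o['tcp_rot']).as_matrix();print(o['tool_pos'],R[:,1],o['contact_force'],o['joint_positions'])"
```

```text
time: 10.95
tool_pos: [452.3, -216.4, 203.9]
tcp_rot: [0.076, 1.57, -1.523]
contact_force: [0.7, -0.2, -2.1]
grip_width: 7.6
time: 11.62
tool_pos: [399.0, -54.7, 204.3]
tcp_rot: [0.901, 1.57, -0.695]
contact_force: [0.1, -0.2, -2.0]
grip_width: 8.1
[399.01023526 -54.69668916 204.33097098] [ 9.99689142e-01 -2.49134465e-02  9.69449355e-04] [ 0.09999809 -0.18901119 -2.02950444] [-3.26730336e-01  1.39175462e-01  1.86556419e+00 -4.90553759e-04
  1.13569921e+00 -3.01607416e-01]
```

```bash
python3 -m handwheel '[[[0.4,0,-0.8,0],[0,0,-0.77,0.003],[0,0,0,0],[0,0,0,0]]]' 0
python3 -c "
from h import *
o=bot.get_obs();R=Ro.from_euler('xyz',o['tcp_rot']).as_matrix();print(o['tool_pos'],R[:,1],o['contact_force'])
p,d,m=cap('wrist');save(p,'w8.png');np.savez('w8.npz',p=p,d=d,pos=m['position'],rot=m['rotation'])
p,d,m=cap('scene');save(cv2.resize(p[130:340,220:400],None,fx=3.5,fy=2.8),'s8.png')
np.savez('s8.npz',p=p,d=d)
for c in ('scene','top'):
  bot.capture(c)
  for l in ['template_blue_slot','template_blue']: print(c,l,[(np.round(x['point'],1).tolist(),round(x['conf'],2)) for x in bot.spot_point(c,l)][:3])
p,d=bot.capture('top');np.savez('t8.npz',p=p,d=d);save(cv2.resize(p[190:300,200:310],None,fx=5,fy=5),'t8.png')"
```

```text
time: 11.95
tool_pos: [399.3, -39.3, 199.6]
tcp_rot: [-1.309, 1.57, -2.91]
contact_force: [0.0, -0.8, -1.1]
grip_width: 7.8
[399.26936475 -39.31018321 199.56185476] [ 9.99554037e-01 -2.98586164e-02 -4.35444635e-04] [ 0.04326113 -0.78492232 -1.14906175]
scene template_blue_slot [([325.6, 222.7], 0.71)]
scene template_blue [([320.1, 272.3], 0.65)]
top template_blue_slot [([236.3, 220.5], 0.15)]
top template_blue []
```

View pics/w8.png

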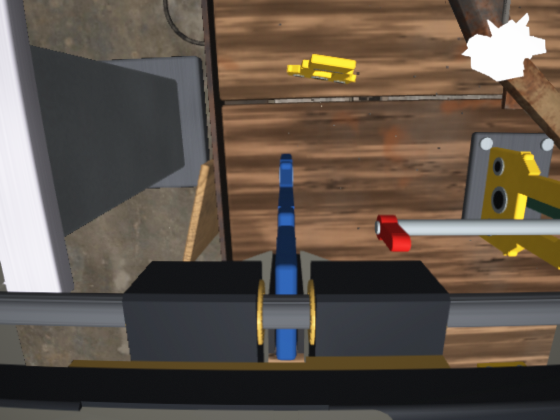

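View pics/s8.png

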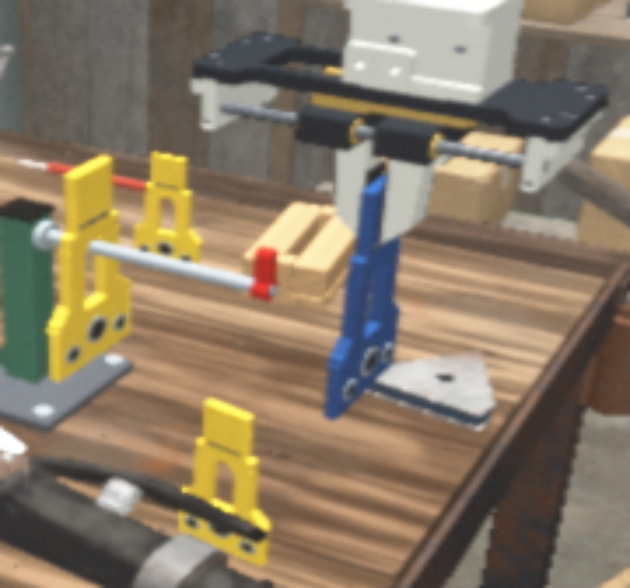

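View pics/t8.png

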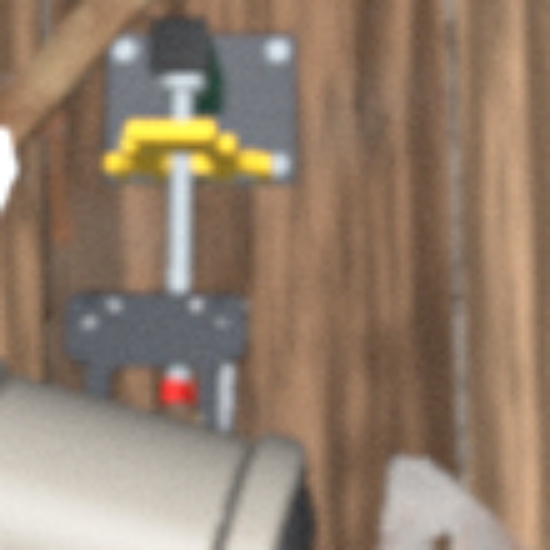

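```bash
python3 - <<'E'
from h import *
z=np.load('s8.npz');m=bot.camera_model('scene');C=cloud(m,z['d']);P=z['p'].astype(int)
b=(P[...,2]>60)&(P[...,0]<80)&(P[...,2]>P[...,1]+25)&(C[...,0]>380)&(C[...,0]<420)&(C[...,1]>-100)
q=C[b];print(len(q),np.percentile(q,[1,5,50,95,99],axis=0).round(1))
lo=q[q[:,2]<130];print('lower y',np.percentile(lo[:,1],[0,2,10,90,98,100]).round(1),'z',np.percentile(q[:,2],[0,1,2,98,100]).round(1))
k=np.linalg.lstsq(np.c_[q[:,1]+39,q[:,2]-100,np.ones(len(q))],q[:,0],rcond=None)[0];print('x=ay+bz+c',k)
s=px2w(m,325.6,222.7,1);o=np.array(m['position']);r=s-o;print('slot @x=399',o+r*(399-o[0])/r[0])
s=px2w(m,320.1,272.3,1);r=s-o;print('orig @x=399',o+r*(399-o[0])/r[0])
# keeper in same picture
red=(P[...,0]>130)&(P[...,1]<60)&(P[...,2]<60)&(C[...,0]>440)&(C[...,0]<480)&(C[...,2]>100)
q=C[red];print('red',np.percentile(q,[1,50,99],axis=0).round(1))
z=np.load('w8.npz');m=bot.camera_model('wrist');m['position']=z['pos'];m['rotation']=z['rot'];C=cloud(m,z['d']);P=z['p'].astype(int)
for v in range(150,270,4):
    if P[v,286,2]>P[v,286,0]+40: print(v,C[v,286].round(1),end=';')
red=(P[...,0]>130)&(P[...,1]<60)&(P[...,2]<60)&(C[...,0]>440)&(C[...,0]<480)&(C[...,2]>100)
q=C[red];print('red',np.percentile(q,[1,50,99],axis=0).round(1))
E
```

```text
806 [[ 3.941e+02 -7.140e+01  8.210e+01]
 [ 3.946e+02 -6.150e+01  8.690e+01]
 [ 3.963e+02 -2.360e+01  1.471e+02]
 [ 4.015e+02 -1.000e-01  2.316e+02]
 [ 4.025e+02  1.100e+00  2.398e+02]]
lower y [-76.2 -72.4 -62.2   0.2   1.2   2.5] z [ 80.6  82.1  83.  239.2 241.8]
x=ay+bz+c [4.29672771e-02 4.77139695e-03 3.96418358e+02]
slot @x=399 [399.         -35.63889895 182.62444904]
orig @x=399 [399.         -29.35612679  75.93173967]
red [[455.2 -39.3 138.4]
 [458.6 -34.  155.8]
 [463.4 -30.8 170.7]]
158 [399.7   1.3 103.5];162 [399.7   1.5 124.5];166 [399.6  -1.1 123.5];170 [399.5  -3.1 126.4];174 [399.5  -5.5 127.4];178 [399.4  -7.4 130.8];182 [399.4  -9.5 132.8];186 [399.3 -12.1 131.9];190 [399.3 -12.1 143.7];194 [399.3 -12.2 153.6];198 [399.3 -12.4 162.1];202 [399.3 -12.3 171.4];206 [399.3 -12.2 179.7];210 [399.3 -12.4 186.6];214 [399.3 -13.2 190.4];218 [399.2 -15.  190.9];222 [399.1 -17.  190.8];226 [399.1 -18.6 191.8];230 [399.1 -18.1 199.3];234 [399.1 -18.5 203.4];238 [399.1 -18.9 207.5];242 [399.1 -18.4 213.7];246 [399.1 -18.2 218.7];250 [399.1 -18.5 222.4];254 [399.1 -18.5 226.5];258 [399.1 -18.2 230.9];262 [399.1 -18.5 234. ];266 [399.1 -18.8 236.7];red [[455.2 -42.6 140.5]
 [459.7 -35.4 169. ]
 [464.6 -30.4 171.5]]
```

```bash
python3 -m handwheel '[[[0,0.8,-0.1,0],[0,0.8,0,0],[0,0.8,0,0],[0,0.8,0,0],[0,0.6,0,0],[0,0.5,0,0],[0,0,0,0]]]' 0
python3 -c "
from h import *
o=bot.get_obs();R=Ro.from_euler('xyz',o['tcp_rot']).as_matrix();print(o['tool_pos'],R[:,1],o['contact_force'])
p,d,m=cap('wrist');save(p,'w9.png')
p,d,m=cap('scene');save(cv2.resize(p[130:340,220:400],None,fx=3.5,fy=2.8),'s9.png')"
```

```text
time: 12.98
tool_pos: [443.4, -39.7, 199.5]
tcp_rot: [1.173, 1.57, -0.428]
contact_force: [-0.2, -0.7, -1.5]
grip_width: 8.2
[443.36923109 -39.65054891 199.53494666] [ 9.99555537e-01 -2.98102999e-02  2.74592391e-04] [-0.19904707 -0.70563301 -1.54956479]
```

View pics/w9.png

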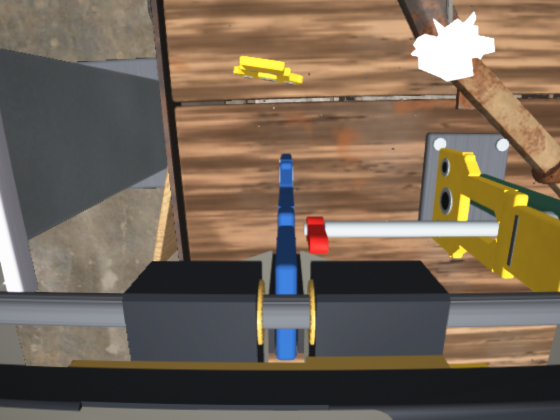

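View pics/s9.png

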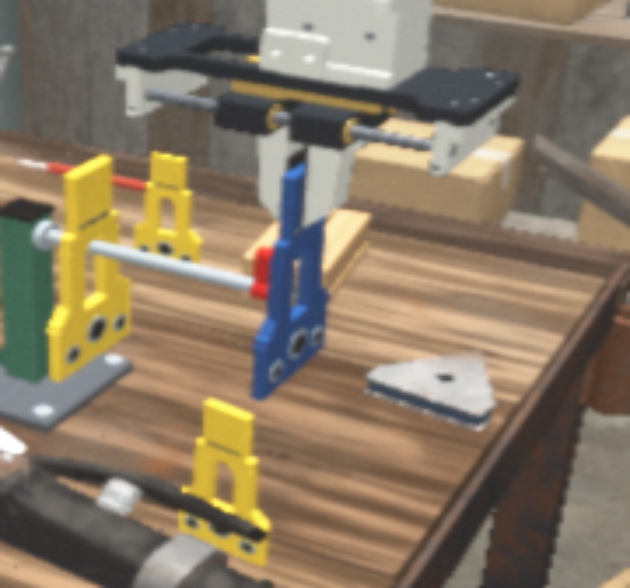

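```bash
python3 -m handwheel '[[[0,0.5,0,0],[0,0.5,0,0],[0,0.5,0,0],[0,0.5,0,0]]]' 0
python3 -m handwheel '[[[0,0.5,0,0],[0,0.5,0,0],[0,0.6,0,0],[0,0,0,0]]]' 0
python3 -c "
from h import *
o=bot.get_obs();print(o['tool_pos'],o['contact_force'])
p,d,m=cap('wrist');save(p[140:280,200:400].repeat(4,0).repeat(4,1),'w10.png')"
```

```text
time: 13.42
tool_pos: [462.9, -40.2, 199.8]
tcp_rot: [1.152, 1.57, -0.449]
contact_force: [0.4, -0.3, -2.1]
grip_width: 7.9
time: 13.75
tool_pos: [479.5, -40.8, 199.7]
tcp_rot: [1.342, 1.57, -0.259]
contact_force: [0.2, -0.5, -2.0]
grip_width: 7.5
[479.49033026 -40.75748525 199.66503187] [ 0.23643944 -0.46054185 -2.02035584]
```

View pics/w10.png

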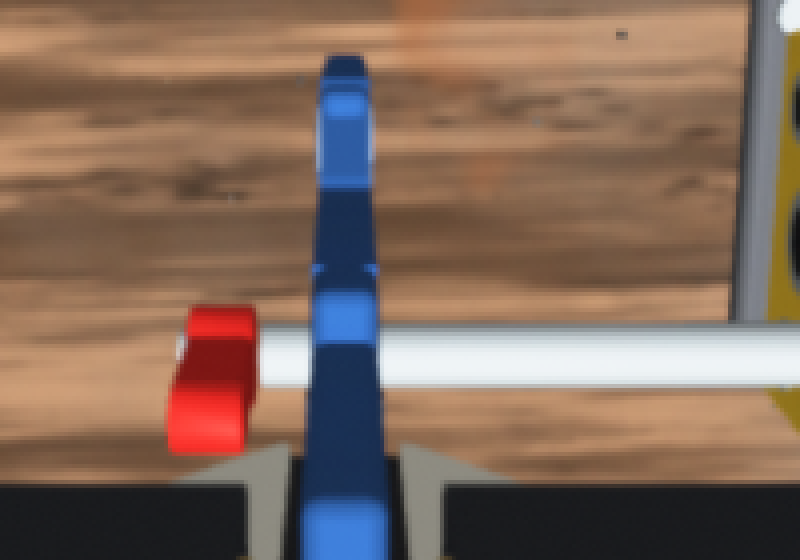

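```bash
python3 -m handwheel '[[[0,1,0,0],[0,1,0,0],[0,1,0,0],[0,0.2,0,0],[1,0,0,0],[1,0,0,0],[0.8,0,0,0],[0,0,0,0]]]' 0
python3 -m handwheel '[[[0.2,0,0,0],[0.2,0,0,0],[0.1,0,0,0],[0,0,0,0]]]' 0
python3 -c "
from h import *
o=bot.get_obs();print(o['tool_pos'],o['contact_force'])
p,d,m=cap('wrist');save(p,'w11.png')
p,d,m=cap('scene');save(cv2.resize(p[130:340,220:400],None,fx=3.5,fy=2.8),'s11.png')"
```

```text
time: 14.47
tool_pos: [508.3, -41.2, 169.2]
tcp_rot: [-1.744, 1.566, 2.938]
contact_force: [-0.8, -0.2, -3.1]
grip_width: 7.7
time: 14.8
tool_pos: [510.3, -41.6, 166.9]
tcp_rot: [1.167, 1.57, -0.434]
contact_force: [-0.2, -0.1, -2.1]
grip_width: 7.5
[510.33447738 -41.63237714 166.85440912] [-0.19402474 -0.06960551 -2.10289441]
```

View pics/w11.png

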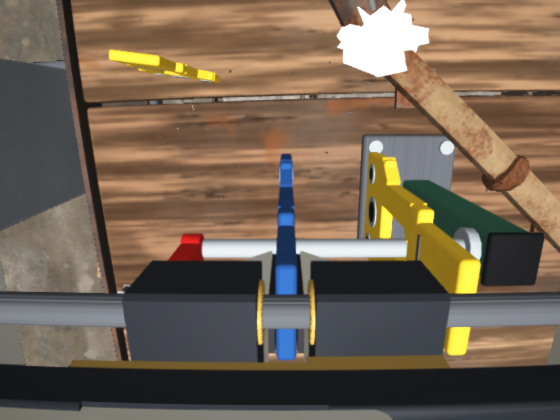

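View pics/s11.png

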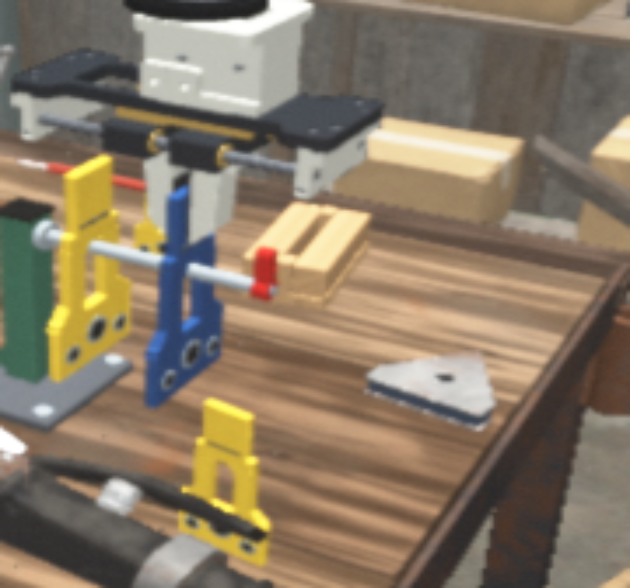

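```bash
python3 -m handwheel '[[[0.1,0,0,0],[0.1,0,0,0],[0,0,0,0]]]' 0
python3 -m handwheel '[[[0.1,0,0,0],[0.1,0,0,0],[0,0,0,0]]]' 0
```

```text
time: 15.15
tool_pos: [510.6, -41.7, 166.4]
tcp_rot: [1.27, 1.569, -0.331]
contact_force: [-3.8, 0.1, 9.5]
grip_width: 7.9
time: 15.4
tool_pos: [510.7, -41.7, 166.1]
tcp_rot: [1.271, 1.567, -0.329]
contact_force: [-7.6, 2.1, 23.5]
grip_width: 7.9
```

```bash
python3 -m handwheel '[[[-0.2,0,0,0],[0,0,0,0],[0,0,0,0]]]' 0
python3 -m handwheel '[[[0,0,0,0],[0,0,0,0],[0,0,0,0],[0,0,0,0],[0,0,0,0],[0,0,0,0]]]' 0.3
python3 -c "
from h import *
o=bot.get_obs();print(o['tool_pos'],o['contact_force'])
p,d,m=cap('wrist');save(p,'w12.png')
p,d,m=cap('scene');save(cv2.resize(p[130:340,220:400],None,fx=3.5,fy=2.8),'s12.png')"
```

```text
time: 15.65
tool_pos: [510.7, -41.7, 166.4]
tcp_rot: [1.307, 1.569, -0.294]
contact_force: [-3.9, 0.4, 11.5]
grip_width: 7.9
time: 16.15
tool_pos: [510.3, -41.6, 164.5]
tcp_rot: [-1.596, 1.571, 3.087]
contact_force: [1.4, 0.4, 0.2]
grip_width: 27.1
[510.27745708 -41.59252614 164.50178526] [1.35166862 0.41967752 0.17340671]
```

View pics/w12.png

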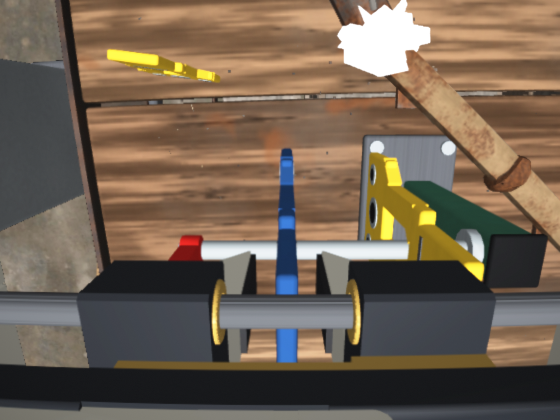

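View pics/s12.png

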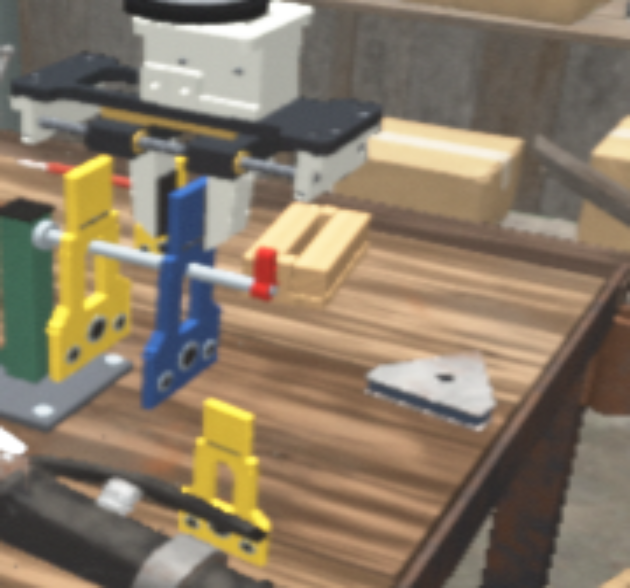

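```bash
python3 -m handwheel '[[[-0.5,0,0,0],[-1,0,0,0],[-1.5,0,0,0],[-2,0,0,0],[-2,0,0,0],[-1.5,0,0,0],[0,0,0,0]]]' 0.3
python3 -m handwheel '[[[0,-1,-0.7,0],[0,-1.5,-1,0],[0,-1.5,-1,0],[0,-1,-0.6,0],[0,0,0,0],[0,0,0,0]]]' 0
python3 -c "
from h import *
o=bot.get_obs();R=Ro.from_euler('xyz',o['tcp_rot']).as_matrix();print(o['tool_pos'],o['contact_force'])
print((R.T@(np.array([460,-8,158])-o['tool_pos'])/10).round(2))
p,d,m=cap('wrist');save(p,'w13.png');analyse(p,d,m)
C=cloud(m,d);P=p.astype(int);b=(P[...,2]>60)&(P[...,0]<90)&(P[...,2]>P[...,1]+25)&(C[...,0]>480)&(C[...,0]<540)
q=C[b];print(np.percentile(q,[2,50,98],axis=0).round(1)); t=q[q[:,2]>198];print('top',len(t),t.mean(0) if len(t) else 0)"
```

```text
time: 16.83
tool_pos: [511.9, -41.9, 253.9]
tcp_rot: [1.363, 1.563, -0.238]
contact_force: [0.3, -1.1, -0.3]
grip_width: 27.4
time: 17.33
tool_pos: [461.4, -7.1, 250.0]
tcp_rot: [1.162, 1.57, -0.438]
contact_force: [0.0, -1.0, 0.7]
grip_width: 0.4
[461.43625218  -7.08361372 249.96367572] [ 0.02540732 -0.95051079  0.72407488]
[ 9.2  -0.15  0.09]
red [281, 240, 12, 8, 86] w med [460.4 -31.6 143.3] [456.3 -33.4 139.8] [464.6 -29.7 148.3]
[[505.1 -52.1  58.2]
 [507.4 -21.  125.9]
 [513.5   2.5 194.3]]
top 5 [509.67935612 -22.76169376 198.53843472]
```

View pics/w13.png

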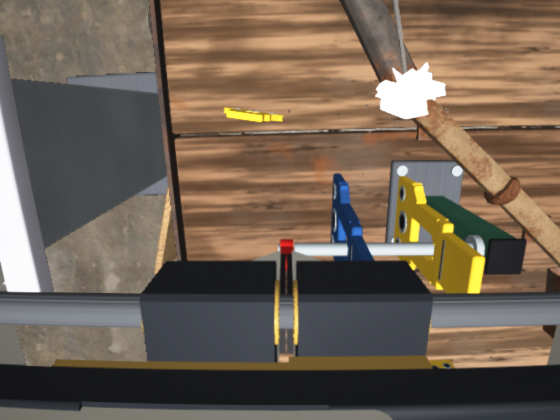

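```bash
python3 -m handwheel '[[[1.5,-0.1,0,0],[2,0,0,0],[2,0,0,0],[2,0,0,0],[1.2,0,0,0],[0.5,0,0,0],[0,0,0,0],[0,0,0,0]]]' 0
python3 -c "
from h import *
o=bot.get_obs();print(o['tool_pos'],o['contact_force'])
p,d,m=cap('scene');save(cv2.resize(p[130:340,220:400],None,fx=3.5,fy=2.8),'s14.png')"
```

```text
time: 18.05
tool_pos: [461.0, -7.5, 158.0]
tcp_rot: [1.123, 1.57, -0.478]
contact_force: [0.7, 0.4, 0.2]
grip_width: 0.3
[461.00489942  -7.45277825 157.99297675] [0.6972372  0.42224541 0.18095155]
```

View pics/s14.png

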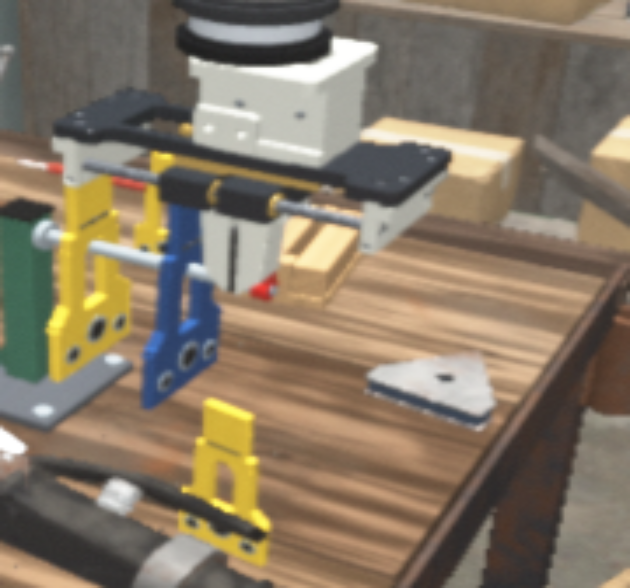

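```bash
python3 -m handwheel '[[[0,0,0.5,0],[0,0,0.5,0],[0,0,0.4,0],[0,0,0.3,0],[0,0,0.3,0],[0,0,0,0]]]' 0
python3 -m handwheel '[[[0,0,0.3,0],[0,0,0.3,0],[0,0,0.2,0],[0,0,0,0],[0,0,0,0]]]' 0
python3 -c "
from h import *
o=bot.get_obs();print(o['tool_pos'],o['contact_force'])
p,d,m=cap('wrist');save(p,'w15.png');analyse(p,d,m)
p,d,m=cap('scene');save(cv2.resize(p[130:340,220:400],None,fx=3.5,fy=2.8),'s15.png')"
```

```text
time: 18.6
tool_pos: [460.0, -27.6, 158.1]
tcp_rot: [1.472, 1.57, -0.129]
contact_force: [0.1, 1.0, 2.2]
grip_width: 0.6
time: 19.02
tool_pos: [459.2, -35.2, 157.5]
tcp_rot: [-1.227, 1.57, -2.828]
contact_force: [-0.3, 0.0, 0.1]
grip_width: 0.4
[459.22182456 -35.22546796 157.50091374] [-0.32078372  0.02705493  0.08115078]
red [281, 249, 18, 6, 63] w med [459.  -30.4 140.6] [456.1 -31.5 137.7] [464.6 -25.8 156.3]
```

View pics/s15.png

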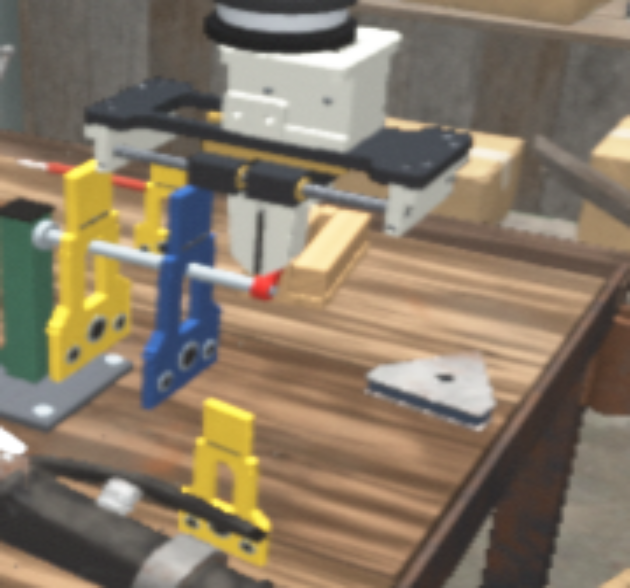

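```bash
python3 -m handwheel '[[[0,0,0.1,0],[0,0,0.05,0],[0,0,0,0],[0,0,0,0]]]' 0
python3 -m handwheel '[[[0,0,-0.5,0],[0,0,-1,0],[0,0,-1,0],[-1,0,0,0],[-2,0,0,0],[-3,0,0,0],[-3,0,0,0],[-3,0,0,0]]]' 0
python3 -m handwheel '[[[0,-1,3,0],[0,-1,3,0],[0,-1,3,0],[0,0,0,0],[0,0,0,0],[0,0,0,0]]]' 0
python3 -c "
from h import *
o=bot.get_obs();print(o['tool_pos'],o['contact_force'])
p,d,m=cap('wrist');save(p,'w16.png');np.savez('w16.npz',p=p,d=d,pos=m['position'],rot=m['rotation']);analyse(p,d,m)
C=cloud(m,d);P=p.astype(int)
red=(P[...,0]>130)&(P[...,1]<60)&(P[...,2]<60)&(C[...,0]>440)&(C[...,0]<480)&(C[...,2]>100)
for v in range(100,260,3):
    us=np.where(red[v])[0]
    if len(us): print(v,us[0],us[-1],np.median(C[v,us],0).round(1))
b=(P[...,2]>60)&(P[...,0]<90)&(P[...,2]>P[...,1]+25)&(C[...,0]>480)&(C[...,0]<540)
q=C[b];print('blue',np.percentile(q,[2,50,98],axis=0).round(1))
p,d,m=cap('scene');save(cv2.resize(p[130:340,220:400],None,fx=3.5,fy=2.8),'s16.png');analyse(p,d,m);np.savez('s16.npz',p=p,d=d)
p,d,m=cap('top');save(cv2.resize(p[190:300,200:310],None,fx=5,fy=5),'t16.png');np.savez('t16.npz',p=p,d=d)"
```

```text
time: 19.45
tool_pos: [459.2, -36.5, 157.6]
tcp_rot: [-1.72, 1.57, 2.962]
contact_force: [-0.6, 2.0, -0.2]
grip_width: 0.6
time: 20.12
tool_pos: [459.9, -10.6, 279.1]
tcp_rot: [-0.871, 1.57, -2.471]
contact_force: [-0.1, -0.3, 0.5]
grip_width: 0.5
time: 20.62
tool_pos: [427.7, -99.8, 277.7]
tcp_rot: [2.492, 1.57, 0.891]
contact_force: [0.3, -0.7, 0.6]
grip_width: 0.4
[427.65284644 -99.82244726 277.74075776] [ 0.27441332 -0.65022901  0.64278939]
red [321, 112, 16, 43, 538] w med [459.7 -45.7 155.1] [429.1 -67.3  -2.6] [485.9 -26.5 434.6]
112 323 323 [457.4 -30.2 139.5]
115 321 333 [459.9 -32.4 144.5]
118 321 333 [459.7 -34.6 146.2]
121 322 333 [460.1 -36.8 146.3]
124 322 333 [460.  -39.  147.4]
127 322 333 [459.8 -41.  150.4]
130 322 334 [459.8 -43.1 152.4]
133 322 334 [459.6 -45.2 154.6]
136 322 335 [459.6 -47.1 157.1]
139 323 335 [459.7 -49.2 159.4]
142 323 335 [459.5 -51.1 161.5]
145 323 336 [459.6 -53.1 163.5]
148 323 335 [459.3 -55.2 163.7]
151 324 335 [459.6 -57.3 164.2]
154 323 333 [458.8 -59.7 161.9]
blue [[ 5.050e+02 -7.520e+01  8.930e+01]
 [ 5.085e+02 -3.900e+01  2.018e+02]
 [ 5.134e+02 -5.000e-01  2.048e+02]]
red [79, 173, 27, 17, 140] w med [1068.   -70.7   96.1] [ 177.9 -120.5   79.9] [1073.6  594.   554.1]
```

View pics/w16.png

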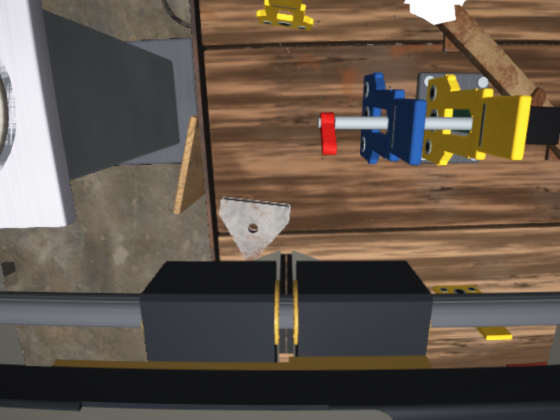

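View pics/s16.png

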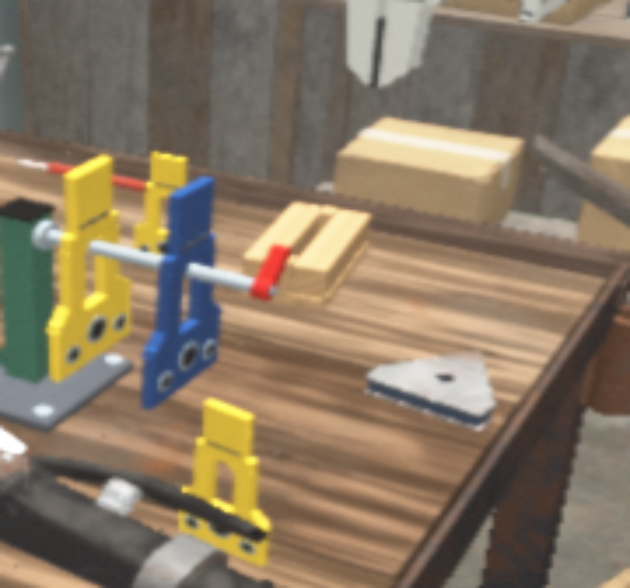

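View pics/t16.png

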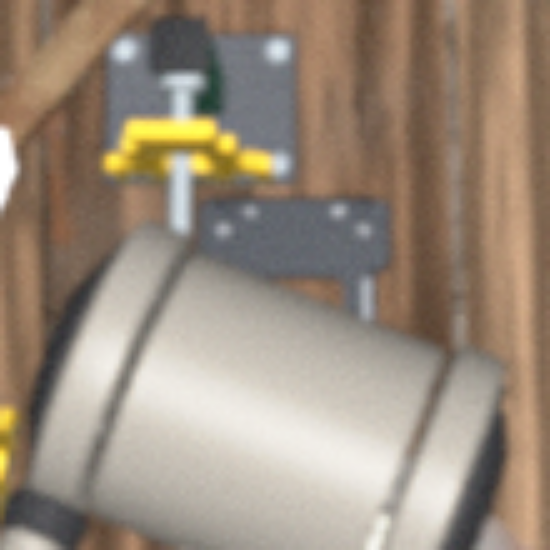

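```bash
python3 -c "
from h import *
print(bot.get_obs()['contact_force'],bot.get_obs()['time']);print(bot.close_job())"
```

```text
[ 0.60426482  0.3595663  -0.43001499] 20.7667
the job is handed in; nothing more can be done
None
```

The blue template now hangs on the prong beside the yellow one, and the keeper is swung back over to the side where it leaned. I handed the job in at 20.8 s of the 50 s. No verdict is reported, so what follows is from my own last checks.

- **Keeper up:** I pushed it upright with the shut fingers until it met its stop at about 11 N. It stayed upright after I let go.
- **Blue template:** I took it from the block by its tab and carried its slot over the keeper with no contact forces. I then lowered it onto the prong, pressing about 23 N on contact, and let go.
- **Keeper back:** I pushed it back to the robot's right. The depth picture gives a lean of about 0.7 rad, where more than 0.42 was needed.
- **Final state:**
  - The blue template's top edge is at about 205 mm, which puts its slot edge at about 145 mm as expected. It hangs about 5 mm from the middle of the free length.
  - The yellow template, the welding magnet and the block look unmoved. The square tube was outside the final close-ups, but the arm never went near it.
  - The gripper is clear and reads no contact force.

The cameras disagreed by about 2 mm on the prong's sideways position. I went with the wrist camera, and the fingers' contact point matched it. The top view was partly hidden by the arm in the last check. One red reading in the last scene picture was a stray patch about 0.6 m behind the keeper, so I ignored it.

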